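# Return mixed lamp parts to their trays

## Task

The five loose lamp parts lying on the bench in front of the four blue trays have been mixed up: put each one back into the tray that already holds its own kind (long finned LED module, short finned LED module, both mast clamps, cable splitter). Lay each one on the bare floor of its tray, flat and the same way up as it lies now, its length along the same line as that of the stock in that tray, and on top of nothing. Set them down, do not drop them.

Things in the scene. Friction and masses are not known exactly. Their poses are not given: they have to be found in the camera images.
- module_long: Loose long LED module: black base plate 110 (x) x 50 (y) x 6 mm with a narrow screw tab at each end, carrying a black block of upright fins 90 x 50 mm, 36 mm high over all, about 250 g. Gripped across its 50 mm width. Lies fins up on the bench between the robot and the trays. Origin: centre of the underside; x along its length, z up.
- module_short: Loose short LED module: black base plate 60 (x) x 50 (y) x 6 mm with a narrow screw tab at each end, carrying a black block of upright fins 40 x 50 mm, 36 mm high over all, about 140 g. Gripped across its 50 mm width. Lies fins up on the bench between the robot and the trays. Origin: centre of the underside; x along its length, z up.
- clamp_a: One of two like loose mast clamps: bare cast-metal saddle 64 (x) x 28 (y) mm, 12 mm high in the middle between two end blocks 18 mm long and 30 mm high, about 90 g. Gripped across its 28 mm width low at the middle. Lies hollow side up on the bench between the robot and the trays. Origin: centre of the underside; x along its length, z up.
- clamp_b: One of two like loose mast clamps: bare cast-metal saddle 64 (x) x 28 (y) mm, 12 mm high in the middle between two end blocks 18 mm long and 30 mm high, about 90 g. Gripped across its 28 mm width low at the middle. Lies hollow side up on the bench between the robot and the trays. Origin: centre of the underside; x along its length, z up.
- splitter: Loose cable splitter: black plastic box 60 (x) x 36 (y) x 26 mm high, with round blue-collared sockets of 17 mm diameter standing out 23 mm from its ends, one at -x and two side by side at +x (106 mm over all), about 80 g. Gripped across the 36 mm width of the box. Lies flat on the bench between the robot and the trays. Origin: centre of the box's underside; x along its length, z up.
- tray_long: Blue open tray, fixed, 180 (x) x 160 (y) x 40 mm high, lip 3 mm, walls and floor 4 mm. Four alike, in any order; known by its stock at the far (+x) end: one long finned module, lying along y. Floor bare from x = -86 to 32 mm, full width. Origin: centre of underside; +x away from robot, z up.
- tray_short: Blue open tray, fixed, 180 (x) x 160 (y) x 40 mm high, lip 3 mm, walls and floor 4 mm. Four alike, in any order; known by its stock at the far (+x) end: two short finned modules in line along y, 20 mm apart. Floor bare from x = -86 to 32 mm, full width. Origin: centre of underside; +x away from robot, z up.
- tray_clamp: Blue open tray, fixed, 180 (x) x 160 (y) x 40 mm high, lip 3 mm, walls and floor 4 mm. Four alike, in any order; known by its stock at the far (+x) end: four mast clamps side by side, lengths along x. Floor bare from x = -86 to 20 mm, full width. The two loose ones fit side by side, at y = -36 and +36 mm. Origin: centre of underside; +x away from robot, z up.
- tray_splitter: Blue open tray, fixed, 180 (x) x 160 (y) x 40 mm high, lip 3 mm, walls and floor 4 mm. Four alike, in any order; known by its stock at the far (+x) end: one cable splitter, lying along y. Floor bare from x = -86 to 45 mm, full width. Origin: centre of underside; +x away from robot, z up.
Not all that is in view belongs to the job. Leave any turquoise or yellow look-alike of the module_long alone.

How it is judged:
At the end, for the whole second after the job is handed in: Each of the five parts is in the tray of its own kind: origin inside the tray walls and less than 9 mm above the tray's underside (that is, on the 4 mm floor), upright within 0.12 rad, length within 0.35 rad of the stock's line (tray y; for the clamps tray x), let go and at rest (x of module_long in the frame of tray_long between -0.088 and 0.088 m and y of module_long in the frame of tray_long between -0.078 and 0.078 m and z of module_long in the frame of tray_long below 0.009 m and angle between each of module_long, module_short, clamp_a, clamp_b, splitter's own z axis and vertical below 0.12 rad and angle between the x axis of module_long and the y axis of tray_long, either way round below 0.35 rad and linear speed of each of module_long, module_short, clamp_a, clamp_b, splitter below 0.02 m/s and angular speed of each of module_long, module_short, clamp_a, clamp_b, splitter below 0.2 rad/s and contact force between each of module_long, module_short, clamp_a, clamp_b, splitter and the fingers below 0.1 N and x of module_short in the frame of tray_short between -0.088 and 0.088 m and y of module_short in the frame of tray_short between -0.078 and 0.078 m and z of module_short in the frame of tray_short below 0.009 m and angle between the x axis of module_short and the y axis of tray_short, either way round below 0.35 rad and x of clamp_a in the frame of tray_clamp between -0.088 and 0.088 m and y of clamp_a in the frame of tray_clamp between -0.078 and 0.078 m and z of each of clamp_a, clamp_b in the frame of tray_clamp below 0.009 m and angle between the x axis of each of clamp_a, clamp_b and the x axis of tray_clamp, either way round below 0.35 rad and x of clamp_b in the frame of tray_clamp between -0.088 and 0.088 m and y of clamp_b in the frame of tray_clamp between -0.078 and 0.078 m and x of splitter in the frame of tray_splitter between -0.088 and 0.088 m and y of splitter in the frame of tray_splitter between -0.078 and 0.078 m and z of splitter in the frame of tray_splitter below 0.009 m and angle between the x axis of splitter and the y axis of tray_splitter, either way round below 0.35 rad); the robot touches nothing.
It fails at once if the module long falls freely faster than 0.7 m/s (a drop of more than about 25 mm) (linear speed of module_long above 0.7 m/s and contact force between module_long and the arm below 0.05 N and contact force between module_long and the fingers below 0.05 N).
It fails at once if the module short falls freely faster than 0.7 m/s (a drop of more than about 25 mm) (linear speed of module_short above 0.7 m/s and contact force between module_short and the arm below 0.05 N and contact force between module_short and the fingers below 0.05 N).
It fails at once if the clamp a falls freely faster than 0.7 m/s (a drop of more than about 25 mm) (linear speed of clamp_a above 0.7 m/s and contact force between clamp_a and the arm below 0.05 N and contact force between clamp_a and the fingers below 0.05 N).
It fails at once if the clamp b falls freely faster than 0.7 m/s (a drop of more than about 25 mm) (linear speed of clamp_b above 0.7 m/s and contact force between clamp_b and the arm below 0.05 N and contact force between clamp_b and the fingers below 0.05 N).
It fails at once if the splitter falls freely faster than 0.7 m/s (a drop of more than about 25 mm) (linear speed of splitter above 0.7 m/s and contact force between splitter and the arm below 0.05 N and contact force between splitter and the fingers below 0.05 N).
It also fails if it takes over 125 s, if anything falls off the work surface, if the arm or the gripper's body presses on something with over 40 N, if the wrist force passes 120 N, or if a joint passes its speed limit or range.

## Robot

A 6-joint arm with a two-finger parallel gripper is mounted at the origin on the work surface. World frame = base frame: x ahead of the robot, y to its left, z up, the work surface at z = 0. Lengths are in m, angles in rad, forces in N, time in s.
With the tool pointing down it reaches from about 0.35 to 0.975 m from the base axis. Payload 4.9 kg.
Tool frame: the origin (TCP) lies at the very end of the fingers, on their centre line; the grasp point (between the pads) lies 19 mm behind it; x points along the fingers, y is the direction in which the jaws open and shut, and the axes are right-handed (so a half turn about x gives the same grasp; the last joint's range is limited). The gripper opens to 85 mm and grips with 20 to 120 N. Pads are 22 mm wide; open, the fingers measure 114 mm over their backs; the gripper's body (76 mm by 85 mm) begins 54 mm behind the grasp point. The pads swing forward as they close: fully open they stand 13 mm farther back than shut.
Start: joints at [1.052, 0.053, 1.613, -0, 1.476, -0.119], TCP at [0.243, 0.576, 0.231] pointing down, gripper open.
Joint ranges: [-3.01, 3.01], [-1.01, 2.22], [0.06, 2.58], [-1.02, 4.17], [0.09, 2.62], [-3.14, 3.14]. Speed limits (rad/s): [2.57, 2.57, 3.14, 3.14, 3.14, 3.14].

## Interface

Orientations are given as a unit quaternion [w, x, y, z].
In Python, from plant import manip gives the robot as it stands.
- The arm moves only by the tool play_rows, never from a script. Its argument "plan" is a list of rows, each a list of 5 numbers: the shift along the tool's x, y, z in mm, then the turn about the tool's x in rad, then the closure, from -1 (fully open) to 1 (shut). A call has 1 to 8 rows; each row is the pose to reach, as a shift and turn from the pose commanded when the call began, along the tool's axes at that moment; what a row does not reach only later rows make up. A row lasts 1/8 s, in which the tool goes at most 62.5 mm and 10.7 degrees, less where a joint would pass 70% of its speed; a pose out of reach is approached as far as the arm can. A call with a gripper value outside its range is refused whole. The fingers move at their own pace and stop on an object; the grip force is fixed at half the most. Time passes only in rows, so rows that repeat a pose let the fingers close. It gives the time, the measured TCP pose, the force and the opening at its end, in the units of the state.
- manip.state(): the state, without advancing time (a new reading comes with each control period).
- manip.grab_frame(name): name is "scene" or "top" or "wrist"; returns a dict with "img" (400x640x3 uint8, red, green, blue), "range_z" (400x640 float32, m along the optical axis (not along the pixel's ray), 0 where there is no reading), "fx", "fy", "cx", "cy" (pixels), "k1" (the pictures are not rectified: a ray, as slopes to the right and down, at radius r is drawn at 1 + k1 r^2 times it, then the intrinsics apply), "origin" and "rotation" of the camera in the world. Camera axes: x right, y up, looking along -z (the intrinsics and any distortion apply to the point x, -y, -z); pixel columns grow to the right and rows downward; lengths in m; the calibration is good to about 2 mm. A picture is of the moment at which its call begins.
- manip.job_done(): hands the job in, once; it reports no verdict.
The state is a dict: "time": time; "joint_pos": joint angles; "joint_vel": joint speeds; "joint_efforts": joint torques, N m; "tool_pos": TCP position; "tool_rot": TCP orientation; "contact_force": force on the tool from outside, world axes, zero at the start; "ft_torque": the same for the moment, N m; "gripper_width": opening from 0.0 (shut) to 1.0 (fully open).
Only numpy, scipy, OpenCV 4.12 (cv2) and the standard library are available. Lean on these libraries where they do the work, as an engineer would, in place of code of your own. Each camera call takes 0.05 s, during which the arm holds its last target. There are 200 camera calls.

## Working session

There is one attempt and no reset: what is moved stays moved. The work goes in short steps, Python scripts to look and compute and a tool call to move; the robot and the scene stay as the last step left them, time stands still between calls to the robot, and variables do not carry over. Pictures are saved under pics/ and viewed, about 12 in all and at most 16, crops included, and the job is handed in when it is done.

Besides the shell and the picture viewer there is one more tool, called in YAML: its name, and indented under it one key for each argument. play_rows: Moves the arm, as the interface text tells. Its arguments: {"type":"object","properties":{"plan":{"type":"array"}},"required":["plan"]}

```bash
ls; mkdir -p pics
cat > h.py <<'E'
import numpy as np,cv2
from plant import manip
def world(f):
    H,W=f["range_z"].shape
    u,v=np.meshgrid(np.arange(W),np.arange(H))
    K=np.array([[f["fx"],0,f["cx"]],[0,f["fy"],f["cy"]],[0,0,1.]])
    p=cv2.undistortPoints(np.stack([u,v],-1).reshape(-1,1,2).astype(float),K,np.array([f["k1"],0,0,0.])).reshape(H,W,2)
    z=f["range_z"]
    c=np.stack([p[...,0]*z,-p[...,1]*z,-z],-1)
    P=c@np.array(f["rotation"]).T+np.array(f["origin"]); P[z==0]=np.nan
    return P
def save(n,img): cv2.imwrite("pics/"+n,img[...,::-1])
E
python3 - <<'E'
from h import *
for n in("top","scene"):
    f=manip.grab_frame(n); save(n+"0.png",f["img"]); P=world(f); np.savez(n+"0",P=P,img=f["img"])
    print(n,f["origin"],f["fx"],f["k1"],np.round(f["rotation"],3).tolist(), [np.round(P[r,c],3).tolist() for r,c in((100,100),(100,540),(300,100),(300,540),(200,320))])
print(manip.state())
E
```

```text
picsTraceback (most recent call last):
  File "<stdin>", line 3, in <module>
  File "h.py", line 10, in world
    P=c@np.array(f["rotation"]).T+np.array(f["origin"]); P[z==0]=np.nan
      ~^~~~~~~~~~~~~~~~~~~~~~~~~~
ValueError: matmul: Input operand 1 has a mismatch in its core dimension 0, with gufunc signature (n?,k),(k,m?)->(n?,m?) (size 4 is different from 3)
```

```bash
sed -i 's/^import numpy.*/&\nfrom scipy.spatial.transform import Rotation as R/; s/np.array(f\["rotation"\]).T/R.from_quat(f["rotation"],scalar_first=True).as_matrix().T/' h.py
python3 - <<'E'
from h import *
for n in("top","scene"):
    f=manip.grab_frame(n); save(n+"0.png",f["img"]); P=world(f); np.savez(n+"0",P=P,img=f["img"])
    print(n,f["origin"],f["fx"],f["k1"],np.round(f["rotation"],3).tolist(), [np.round(P[r,c],3).tolist() for r,c in((100,100),(100,540),(300,100),(300,540),(200,320))])
print(manip.state())
E
```

```text
top [ 0.22224323 -0.08150715  1.00099409] 383.56734763515317 -0.042123201507801564 [-0.689, -0.068, 0.074, 0.717] [[0.74, 0.524, -0.0], [0.69, -0.734, 0.001], [0.184, 0.482, -0.0], [0.139, -0.648, -0.0], [0.423, -0.093, 0.001]]
scene [ 0.88877201 -0.69262083  1.17327803] 466.8286183947285 -0.05671083465136827 [0.902, 0.27, 0.092, 0.324] [[-1.311, 0.002, -0.736], [0.738, 0.743, -0.002], [0.156, -0.714, -0.002], [1.062, 0.03, 0.009], [0.404, -0.093, -0.002]]
{'time': 0.15, 'joint_pos': array([ 1.05199288e+00,  5.32101166e-02,  1.61396607e+00,  1.96424798e-05,
        1.47600426e+00, -1.19031242e-01]), 'joint_vel': array([ 0.00027404,  0.00023172, -0.00428826,  0.00058858,  0.00165095,
        0.00047551]), 'joint_efforts': array([ 2.01717430e-04, -3.94244564e+01, -3.70721269e+01, -1.42849199e-04,
        4.67935635e-03, -4.34079345e-05]), 'tool_pos': array([0.24302753, 0.57529234, 0.23034989]), 'tool_rot': array([ 0.69284479,  0.13987121,  0.69320994, -0.140933  ]), 'contact_force': array([0.77482814, 0.86413354, 0.38428654]), 'ft_torque': array([ 0.06243553, -0.00829671, -0.00717527]), 'gripper_width': 0.9999900492069773}
```

View pics/top0.png

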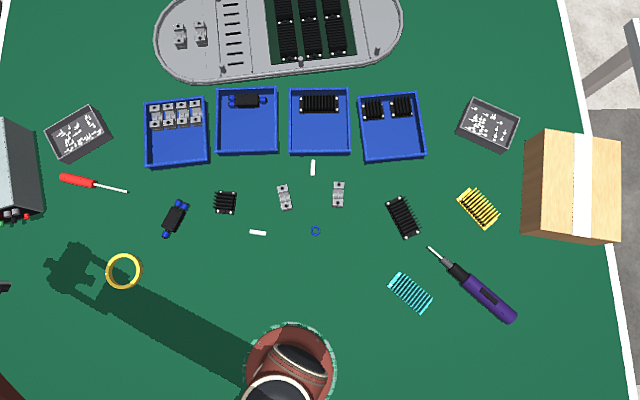

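View pics/scene0.png

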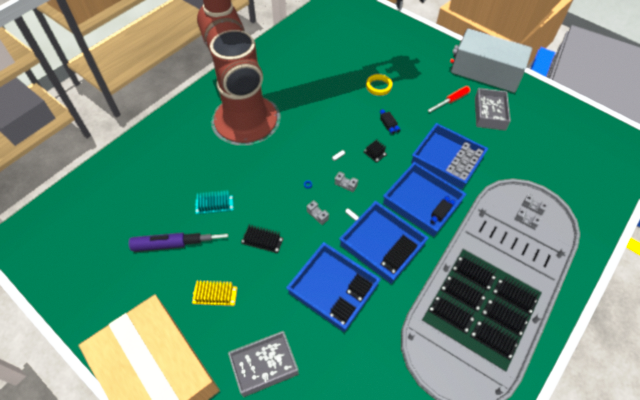

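Run:
```python
from h import *
d=np.load("top0.npz");P=d["P"];img=d["img"].astype(int)
def rect(m):
    q=P[m][:,:2].astype(np.float32); (c,s,a)=cv2.minAreaRect(q*1000)
    if s[0]<s[1]: s=s[::-1];a+=90
    return np.round(c,1),np.round(s,1),round((a+90)%180-90,1),m.sum()
for n,(u,v) in dict(split=(175,218),short=(225,202),cl1=(285,197),cl2=(338,194),long=(403,217)).items():
    b=np.zeros(P.shape[:2],bool);b[v-26:v+27,u-24:u+25]=1
    for h in(.004,.015,.024):
        m=b&(P[...,2]>h)
        k,l,st,_=cv2.connectedComponentsWithStats(m.astype(np.uint8)); 
        i=1+np.argmax(st[1:,4]); print(n,h,*rect(l==i),"zmax",np.round(np.nanmax(P[...,2][l==i]),3))
blue=(img[...,2]>110)&(img[...,0]<70)&(img[...,1]<110)
for n,(u,v) in dict(tc=(175,132),ts=(247,120),tl=(320,120),tsh=(392,125)).items():
    b=np.zeros(P.shape[:2],bool);b[v-45:v+46,u-40:u+41]=1
    m=b&blue&(P[...,2]>.034)&(P[...,2]<.046)
    k,l,st,_=cv2.connectedComponentsWithStats(cv2.morphologyEx(m.astype(np.uint8),cv2.MORPH_CLOSE,np.ones((5,5)))); i=1+np.argmax(st[1:,4])
    print(n,*rect((l==i)&m),"floor z",np.round(P[v+8,u],3))
```

```text
split 0.004 [385.1 289. ] [110.5  54.9] -37.2 561 zmax 0.033
split 0.015 [385.1 291.2] [107.6  37.2] -25.9 499 zmax 0.033
split 0.024 [385.1 291.3] [60.3 37.2] -25.4 312 zmax 0.033
short 0.004 [432.9 162.4] [72.9 62.4] -6.3 475 zmax 0.041
short 0.015 [427.3 157.6] [51.4 40.7] 82.6 315 zmax 0.041
short 0.024 [445.8 155.7] [50.5  3.6] 82.0 41 zmax 0.041
cl1 0.004 [431.5   2.9] [78.4 34.5] 9.1 300 zmax 0.037
cl1 0.015 [4.305e+02 3.000e-01] [64.5 27.9] 10.7 224 zmax 0.037
cl1 0.024 [453.1   4.4] [27.9 18.5] -80.5 80 zmax 0.037
cl2 0.004 [ 436.4 -141.7] [72.5 36.3] -14.5 290 zmax 0.035
cl2 0.015 [ 433.7 -140. ] [64.1 28. ] -6.5 230 zmax 0.035
cl2 0.024 [ 456.2 -142.7] [27.  18.4] 80.9 79 zmax 0.035
long 0.004 [ 370.5 -308.1] [113.6  71.8] 23.6 853 zmax 0.042
long 0.015 [ 368.5 -307.3] [89.8 51.6] 23.8 633 zmax 0.042
long 0.024 [ 407.9 -289.4] [49.6  2.8] -66.8 32 zmax 0.041
tc [620.5 288.7] [189.  167.1] 3.8 450 floor z [0.606 0.299 0.006]
ts [647.5  98. ] [187.3 167.2] -0.2 471 floor z [0.633 0.101 0.005]
tl [685.2 -99.4] [167.5  91.3] -89.3 196 floor z [ 0.624 -0.101  0.007]
tsh [ 613.7 -291.1] [186.2 164.9] 3.6 402 floor z [ 0.601 -0.297  0.01 ]
```

```bash
cat >> h.py <<'E'
def rel(p,yaw,q0=None,p0=None):
    """tool-frame shift mm + turn (rad) to TCP p with jaw axis at yaw deg (mod 180)"""
    s=manip.state(); p0=s["tool_pos"] if p0 is None else p0
    M=R.from_quat(s["tool_rot"],scalar_first=True).as_matrix()
    y0=np.degrees(np.arctan2(M[1,1],M[0,1])); t=-((yaw-y0+90)%180-90)
    print("yaw now",round(y0,1),"tilt",np.round(M[:,0],3),"j",np.round(s["joint_pos"],2),"w",round(s["gripper_width"],3),"t",s["time"])
    print("shift",np.round(M.T@(np.array(p)-p0)*1000,0),"turn",round(np.radians(t),3))
E
python3 -c "
from h import *
rel([.385,.291,.16],64.5)"
```

```text
yaw now 67.1 tilt [-0.001 -0.001 -1.   ] j [ 1.05  0.05  1.61  0.    1.48 -0.12] w 1.0 t 0.15
shift [  71. -207.  241.] turn 0.045
```

play_rows:
  plan:
    - [35,-100,120,0.045,-1]
    - [71,-207,241,0.045,-1]
    - [71,-207,241,0.045,-1]
    - [71,-207,241,0.045,-1]
    - [71,-207,241,0.045,-1]
    - [71,-207,241,0.045,-1]
    - [71,-207,241,0.045,-1]
    - [71,-207,241,0.045,-1]

```text
time: 1.15
tool_pos: [0.3845, 0.2923, 0.1608]
tool_rot: [0.69, 0.156, 0.69, -0.155]
contact_force: [0.4, -0.6, -0.6]
gripper_width: 1.0
```

Run:
```python
from h import *
f=manip.grab_frame("wrist");save("w1.png",f["img"]);P=world(f);s=manip.state();print(s["tool_pos"],s["time"],s["contact_force"])
m=(P[...,2]>.018)&(P[...,2]<.04)&(abs(P[...,0]-.385)<.08)&(abs(P[...,1]-.291)<.08)
k,l,st,_=cv2.connectedComponentsWithStats(m.astype(np.uint8));i=1+np.argmax(st[1:,4])
print(cv2.minAreaRect((P[l==i][:,:2]*1000).astype(np.float32)),np.nanpercentile(P[l==i][:,2],[5,50,95]),np.nanmedian(P[...,2][P[...,2]<.01]))
rel([.385,.291,.006],64.5)
```

```text
[0.38443347 0.29247635 0.16084745] 1.2 [-0.49085218 -0.44090893 -0.02382135]
((385.41839599609375, 293.4569091796875), (36.0069580078125, 105.56918334960938), 63.78651428222656) [0.0188674  0.02525733 0.02683163] -0.0006729596277170735
yaw now 64.6 tilt [ 0.001  0.001 -1.   ] j [ 0.5  -0.24  2.01  0.    1.38 -0.63] w 0.997 t 1.2
shift [155.  -1.   1.] turn 0.002
```

View pics/w1.png

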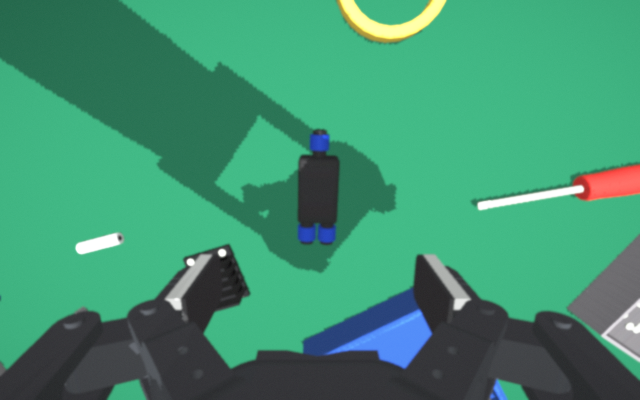

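The wrist view shows the splitter centred at (318,190) with nothing near the finger paths. It agrees with the top camera to 2 mm, so I'll descend and grip.

play_rows:
  plan:
    - [50,0,0,0,-1]
    - [100,0,0,0,-1]
    - [140,0,0,0,-1]
    - [155,0,0,0,-1]
    - [155,0,0,0,1]
    - [155,0,0,0,1]
    - [155,0,0,0,1]
    - [155,0,0,0,1]

```text
time: 2.2
tool_pos: [0.3866, 0.2923, 0.0077]
tool_rot: [0.691, 0.157, 0.688, -0.155]
contact_force: [0.0, 0.8, 6.7]
gripper_width: 0.402
```

play_rows:
  plan:
    - [0,0,0,0,1]
    - [0,0,0,0,1]
    - [-10,0,0,0,1]
    - [-50,0,0,0,1]
    - [-100,0,0,0,1]
    - [-130,0,0,0,1]
    - [-130,0,0,0,1]

```text
time: 3.08
tool_pos: [0.3864, 0.2921, 0.1389]
tool_rot: [0.692, 0.158, 0.688, -0.154]
contact_force: [-0.3, -0.2, -0.6]
gripper_width: 0.408
```

```bash
python3 -c "
from h import *
rel([.6255,.098,.136],0)
f=manip.grab_frame('wrist');save('w2.png',f['img'])"
```

```text
yaw now 64.5 tilt [ 0.006  0.003 -1.   ] j [ 0.49 -0.22  2.03 -0.    1.33 -0.63] w 0.408 t 3.075
shift [  4. -72. 299.] turn 1.126
```

View pics/w2.png

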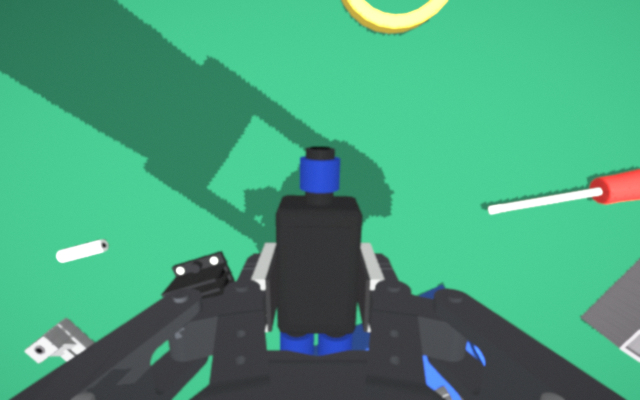

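The splitter is held square between the pads, centred at about (320,265). I'll carry it to its tray.

play_rows:
  plan:
    - [0,-10,40,0.15,1]
    - [0,-22,90,0.32,1]
    - [2,-36,145,0.5,1]
    - [2,-50,200,0.68,1]
    - [4,-62,250,0.86,1]
    - [4,-72,299,1.03,1]
    - [4,-72,299,1.126,1]
    - [4,-72,299,1.126,1]

```text
time: 4.12
tool_pos: [0.6223, 0.097, 0.1284]
tool_rot: [0.499, 0.499, 0.501, -0.501]
contact_force: [-0.1, -0.7, -1.0]
gripper_width: 0.406
```

Run:
```python
from h import *
rel([.6255,.098,.0125],0)
f=manip.grab_frame("wrist");save("w3.png",f["img"]);P=world(f)
# tray rim check
b=f["img"].astype(int);m=(b[...,2]>110)&(b[...,0]<90)&(P[...,2]>.035)&(P[...,2]<.046)&(abs(P[...,1]-.098)<.1)
q=P[m];print(m.sum(),np.percentile(q[:,0],[1,99]),np.percentile(q[:,1],[1,99]))
```

```text
yaw now 0.0 tilt [-0.005 -0.    -1.   ] j [0.04 0.15 1.69 0.   1.31 0.04] w 0.406 t 4.125
shift [116.   4.  -1.] turn 0.0
3128 [0.55455365 0.74025486] [0.02218276 0.18136395]
```

View pics/w3.png

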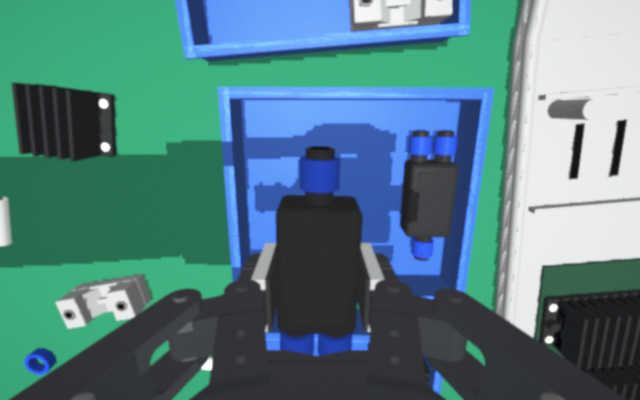

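play_rows:
  plan:
    - [30,3,-2,0,1]
    - [70,3,-3,0,1]
    - [100,3,-3,0,1]
    - [110,3,-3,0,1]
    - [115,3,-3,0,1]
    - [115,3,-3,0,1]
    - [115,3,-3,0,0.0]
    - [115,3,-3,0,-0.3]

```text
time: 5.18
tool_pos: [0.6275, 0.1006, 0.0176]
tool_rot: [0.501, 0.501, 0.5, -0.499]
contact_force: [-0.8, -0.7, -0.6]
gripper_width: 0.645
```

play_rows:
  plan:
    - [0,0,0,0,-0.3]
    - [0,0,0,0,-0.3]
    - [-10,0,0,0,-0.3]
    - [-50,0,0,0,-0.3]
    - [-100,0,0,0,-0.3]
    - [-130,0,0,0,-0.3]
    - [-130,0,0,0,-0.5]

```text
time: 6.05
tool_pos: [0.6291, 0.1007, 0.1512]
tool_rot: [0.502, 0.502, 0.498, -0.498]
contact_force: [-0.7, 0.0, -0.0]
gripper_width: 0.751
```

Run:
```python
from h import *
f=manip.grab_frame("wrist");save("w4.png",f["img"])
rel([.4273,.1585,.14],82.6)
```

```text
yaw now -0.0 tilt [ 0.004  0.    -1.   ] j [ 0.04  0.14  1.66 -0.    1.34  0.04] w 0.75 t 6.1
shift [   8. -200.  -58.] turn -1.442
```

View pics/w4.png

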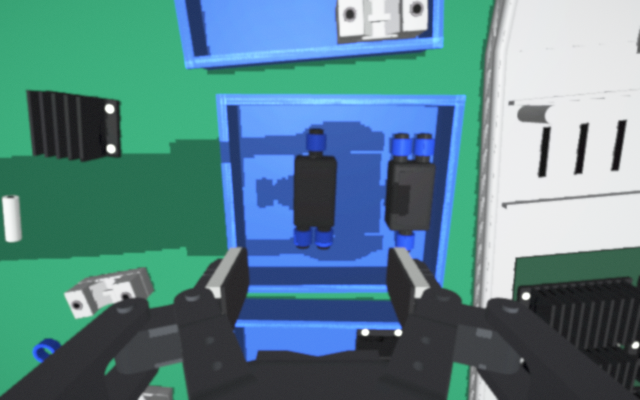

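The splitter lies flat in its tray at (315,190), parallel to the stock. Next is the short module.

play_rows:
  plan:
    - [2,-40,-12,-0.18,-1]
    - [4,-90,-26,-0.36,-1]
    - [6,-140,-40,-0.54,-1]
    - [8,-190,-55,-0.72,-1]
    - [8,-200,-58,-0.9,-1]
    - [8,-200,-58,-1.08,-1]
    - [8,-200,-58,-1.26,-1]
    - [8,-200,-58,-1.442,-1]

```text
time: 7.1
tool_pos: [0.4252, 0.1583, 0.1362]
tool_rot: [0.705, 0.043, 0.707, -0.044]
contact_force: [-0.2, 0.5, -0.1]
gripper_width: 1.0
```

play_rows:
  plan:
    - [0,0,0,0,-1]
    - [0,0,0,0,-1]

```text
time: 7.35
tool_pos: [0.426, 0.1584, 0.1373]
tool_rot: [0.705, 0.046, 0.706, -0.047]
contact_force: [-0.9, -0.0, -0.1]
gripper_width: 1.001
```

```bash
cat >> h.py <<'E'
def look(x,y,lo,hi,r=.07,name=None):
    f=manip.grab_frame("wrist");P=world(f)
    if name: save(name,f["img"])
    m=(P[...,2]>lo)&(P[...,2]<hi)&(abs(P[...,0]-x)<r)&(abs(P[...,1]-y)<r)
    k,l,st,_=cv2.connectedComponentsWithStats(m.astype(np.uint8));i=1+np.argmax(st[1:,4])
    c,s,a=cv2.minAreaRect((P[l==i][:,:2]*1000).astype(np.float32)); print(np.round(c,1),np.round(s,1),round(a,1))
E
python3 - <<'E'
from h import *
look(.427,.158,.012,.05)
rel([.4273,.1585,.006],82.6)
E
```

```text
[427.  158.4] [50.  40.7] 82.3
yaw now 82.5 tilt [-0.001 -0.    -1.   ] j [ 0.19 -0.3   2.09  0.    1.35 -1.25] w 1.002 t 7.4
shift [132.   0.   1.] turn -0.002
```

play_rows:
  plan:
    - [50,0,0,0,-1]
    - [100,0,0,0,-1]
    - [125,0,1,0,-1]
    - [132,0,1,0,-1]
    - [132,0,1,0,-1]
    - [132,0,1,0,1]
    - [132,0,1,0,1]
    - [132,0,1,0,1]

```text
time: 8.4
tool_pos: [0.429, 0.1587, 0.0079]
tool_rot: [0.707, 0.046, 0.705, -0.045]
contact_force: [0.3, 0.1, 5.0]
gripper_width: 0.574
```

play_rows:
  plan:
    - [0,0,0,0,1]
    - [0,0,0,0,1]

```text
time: 8.65
tool_pos: [0.429, 0.1587, 0.0079]
tool_rot: [0.707, 0.046, 0.705, -0.045]
contact_force: [-1.3, 0.2, 6.7]
gripper_width: 0.572
```

play_rows:
  plan:
    - [-10,0,0,0,1]
    - [-50,0,0,0,1]
    - [-100,0,0,0,1]
    - [-130,0,0,0,1]
    - [-130,0,0,0,1]

```text
time: 9.28
tool_pos: [0.4293, 0.1588, 0.1393]
tool_rot: [0.708, 0.046, 0.704, -0.045]
contact_force: [0.0, 0.3, -1.9]
gripper_width: 0.576
```

Run:
```python
from h import *
rel([.613-.027,-.293,.135],2)
```

```text
yaw now 82.6 tilt [ 0.006  0.001 -1.   ] j [ 0.19 -0.3   2.09 -0.    1.34 -1.25] w 0.576 t 9.275
shift [   5. -428.  213.] turn 1.407
```

play_rows:
  plan:
    - [0,-50,25,0.17,1]
    - [2,-110,55,0.35,1]
    - [2,-165,82,0.53,1]
    - [3,-220,110,0.71,1]
    - [3,-275,137,0.89,1]
    - [4,-330,164,1.06,1]
    - [5,-385,190,1.24,1]
    - [5,-428,213,1.407,1]

```text
time: 10.28
tool_pos: [0.5827, -0.295, 0.128]
tool_rot: [0.505, 0.493, 0.509, -0.493]
contact_force: [0.5, -0.2, -0.3]
gripper_width: 0.572
```

play_rows:
  plan:
    - [0,0,0,0,1]
    - [0,0,0,0,1]
    - [0,0,0,0,1]

```text
time: 10.65
tool_pos: [0.5832, -0.2918, 0.1302]
tool_rot: [0.508, 0.491, 0.51, -0.491]
contact_force: [-0.4, 0.5, -1.5]
gripper_width: 0.572
```

Run:
```python
from h import *
rel([.613-.027,-.293,.0115],2)
f=manip.grab_frame("wrist");save("w5.png",f["img"]);P=world(f)
b=f["img"].astype(int);m=(b[...,2]>110)&(b[...,0]<90)&(P[...,2]>.035)&(P[...,2]<.046)&(abs(P[...,1]+.293)<.095)
q=P[m];print(m.sum(),cv2.minAreaRect((q[:,:2]*1000).astype(np.float32)))
```

```text
yaw now 2.1 tilt [-0.002  0.001 -1.   ] j [-0.58  0.19  1.63  0.    1.32 -0.61] w 0.572 t 10.65
shift [119.   3.   1.] turn 0.002
2309 ((519.1051025390625, -287.0647888183594), (371.6634216308594, 153.60879516601562), 0.11002544313669205)
```

View pics/w5.png

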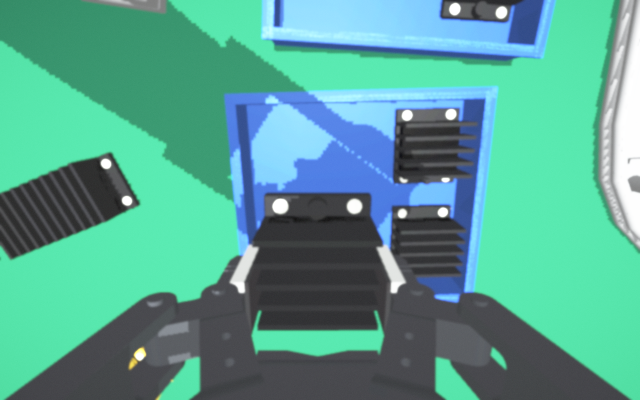

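The short module is level and aligned with its tray, with stock at (435,145) and (430,240). I'll set it down.

play_rows:
  plan:
    - [40,2,1,0,1]
    - [80,2,1,0,1]
    - [105,2,1,0,1]
    - [115,2,1,0,1]
    - [119,2,1,0,1]
    - [119,2,1,0,1]
    - [119,2,1,0,1]
    - [119,2,1,0,1]

```text
time: 11.7
tool_pos: [0.5865, -0.2947, 0.0134]
tool_rot: [0.509, 0.491, 0.508, -0.491]
contact_force: [-0.1, -0.1, -0.6]
gripper_width: 0.572
```

play_rows:
  plan:
    - [0,0,0,0,0.0]
    - [0,0,0,0,-0.3]
    - [0,0,0,0,-0.45]
    - [0,0,0,0,-0.45]
    - [-10,0,0,0,-0.45]
    - [-50,0,0,0,-0.45]
    - [-100,0,0,0,-0.45]
    - [-130,0,0,0,-0.45]

```text
time: 12.7
tool_pos: [0.5871, -0.2951, 0.1467]
tool_rot: [0.51, 0.491, 0.507, -0.491]
contact_force: [0.1, 0.2, 0.4]
gripper_width: 0.726
```

Run:
```python
from h import *
look(.586,-.293,.012,.06,r=.04,name="w6.png")
rel([.3695,-.3065,.14],113.8)
```

```text
[ 586.1 -287.6] [50.  49.9] 2.2
yaw now 2.0 tilt [ 0.009 -0.006 -1.   ] j [-0.58  0.18  1.61 -0.    1.34 -0.61] w 0.723 t 12.75
shift [   9. -220.    3.] turn 1.191
```

play_rows:
  plan:
    - [2,-40,0,0.17,-1]
    - [4,-90,1,0.34,-1]
    - [6,-140,2,0.51,-1]
    - [9,-190,3,0.68,-1]
    - [9,-220,3,0.85,-1]
    - [9,-220,3,1.02,-1]
    - [9,-220,3,1.191,-1]
    - [9,-220,3,1.191,-1]

```text
time: 13.75
tool_pos: [0.3661, -0.3051, 0.1337]
tool_rot: [0.146, 0.692, 0.146, -0.692]
contact_force: [0.1, 0.4, -0.1]
gripper_width: 1.001
```

play_rows:
  plan:
    - [0,0,0,0,-1]
    - [0,0,0,0,-1]

```text
time: 14.0
tool_pos: [0.3662, -0.3049, 0.1333]
tool_rot: [-0.146, -0.692, -0.146, 0.692]
contact_force: [-0.4, -0.0, -0.8]
gripper_width: 0.998
```

Run:
```python
from h import *
look(.369,-.307,.012,.06,r=.08,name="w7.png")
rel([.3695,-.3065,.006],113.8)
```

```text
[ 368.4 -306.5] [90.4 50.2] 23.5
yaw now -66.2 tilt [-0.  0. -1.] j [-0.85 -0.23  2.05 -0.    1.33  0.3 ] w 0.998 t 14.05
shift [127.   3.  -2.] turn 0.001
```

View pics/w7.png

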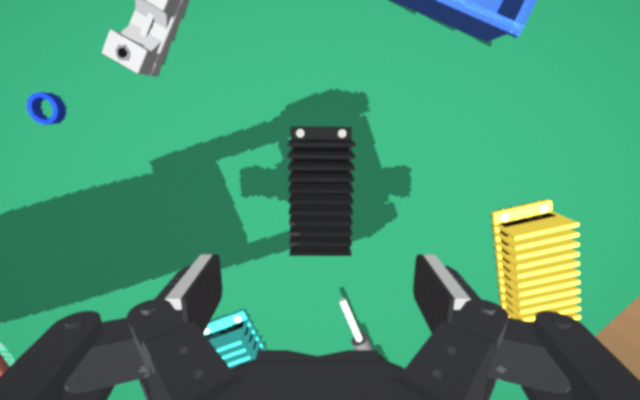

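The long module is at (320,190). The turquoise (235,335) and yellow (540,265) look-alikes and the screwdriver (350,320) are clear of the jaw line. I'll grip it.

play_rows:
  plan:
    - [50,2,-1,0,-1]
    - [95,3,-2,0,-1]
    - [120,3,-2,0,-1]
    - [127,3,-2,0,-1]
    - [127,3,-2,0,-1]
    - [127,3,-2,0,1]
    - [127,3,-2,0,1]
    - [127,3,-2,0,1]

```text
time: 15.05
tool_pos: [0.3701, -0.3079, 0.0079]
tool_rot: [0.146, 0.692, 0.145, -0.691]
contact_force: [0.4, -0.8, 5.1]
gripper_width: 0.574
```

play_rows:
  plan:
    - [0,0,0,0,1]
    - [0,0,0,0,1]

```text
time: 15.3
tool_pos: [0.3701, -0.3079, 0.0078]
tool_rot: [0.146, 0.692, 0.145, -0.692]
contact_force: [-0.4, 0.0, 6.1]
gripper_width: 0.575
```

play_rows:
  plan:
    - [-10,0,0,0,1]
    - [-50,0,0,0,1]
    - [-100,0,0,0,1]
    - [-130,0,0,0,1]
    - [-130,0,0,0,1]

```text
time: 15.92
tool_pos: [0.3703, -0.3082, 0.1391]
tool_rot: [0.147, 0.693, 0.144, -0.691]
contact_force: [0.4, 0.1, -2.4]
gripper_width: 0.572
```

Run:
```python
from h import *
rel([.638-.027,-.100,.135],0.5)
```

```text
yaw now -66.2 tilt [ 0.004 -0.004 -1.   ] j [-0.85 -0.23  2.03 -0.    1.33  0.31] w 0.572 t 15.925
shift [   4.  -94. -304.] turn -1.165
```

play_rows:
  plan:
    - [0,-12,-40,-0.16,1]
    - [1,-25,-80,-0.33,1]
    - [2,-38,-125,-0.5,1]
    - [2,-52,-170,-0.66,1]
    - [3,-66,-215,-0.83,1]
    - [4,-80,-260,-1.0,1]
    - [4,-94,-304,-1.165,1]
    - [4,-94,-304,-1.165,1]

```text
time: 16.92
tool_pos: [0.6095, -0.0959, 0.1291]
tool_rot: [0.502, 0.496, 0.505, -0.497]
contact_force: [0.2, -0.8, -2.8]
gripper_width: 0.573
```

play_rows:
  plan:
    - [0,0,0,0,1]
    - [0,0,0,0,1]

```text
time: 17.18
tool_pos: [0.6082, -0.099, 0.1311]
tool_rot: [0.501, 0.498, 0.502, -0.499]
contact_force: [-0.3, 0.2, -2.0]
gripper_width: 0.575
```

Run:
```python
from h import *
f=manip.grab_frame("wrist");save("w8.png",f["img"]);P=world(f)
b=f["img"].astype(int);m=(b[...,2]>110)&(b[...,0]<90)&(P[...,2]>.035)&(P[...,2]<.046)&(abs(P[...,1]+.1)<.09)&(P[...,0]>.5)
q=P[m];print(m.sum(),np.percentile(q[:,0],[1,99]),np.percentile(q[:,1],[1,99]))
rel([.638-.027,-.100,.0115],0.5)
```

```text
3057 [0.54468378 0.73176963] [-0.17583164 -0.01379285]
yaw now 0.4 tilt [-0.001  0.    -1.   ] j [-0.28  0.11  1.72 -0.    1.31 -0.29] w 0.575 t 17.225
shift [120.   3.   1.] turn -0.001
```

View pics/w8.png

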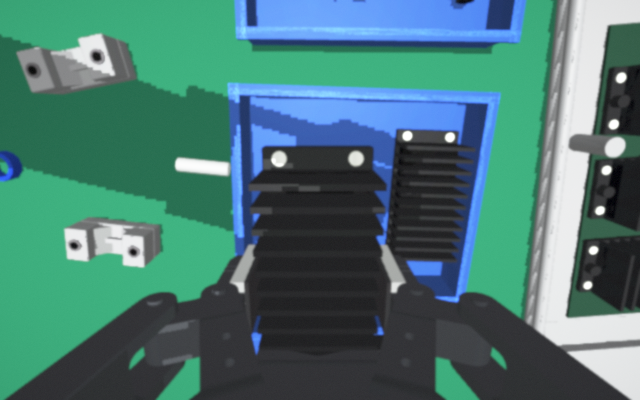

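The long module is aligned over its tray, with the stock at (430,195) clear to its right. I'll lower it.

play_rows:
  plan:
    - [40,2,0,0,1]
    - [80,2,0,0,1]
    - [105,2,0,0,1]
    - [115,2,0,0,1]
    - [120,2,0,0,1]
    - [120,2,0,0,1]
    - [120,2,0,0,1]
    - [120,2,0,0,1]

```text
time: 18.23
tool_pos: [0.6122, -0.0985, 0.0134]
tool_rot: [0.503, 0.498, 0.502, -0.497]
contact_force: [-0.1, 0.9, -1.6]
gripper_width: 0.572
```

play_rows:
  plan:
    - [0,0,0,0,0.0]
    - [0,0,0,0,-0.3]
    - [0,0,0,0,-0.45]
    - [0,0,0,0,-0.45]
    - [-10,0,0,0,-0.45]
    - [-50,0,0,0,-0.45]
    - [-100,0,0,0,-0.45]
    - [-130,0,0,0,-0.45]

```text
time: 19.23
tool_pos: [0.6129, -0.0988, 0.1465]
tool_rot: [0.504, 0.499, 0.501, -0.497]
contact_force: [-0.2, -0.1, 0.7]
gripper_width: 0.725
```

Run:
```python
from h import *
look(.611,-.1,.012,.06,r=.055)
rel([.4335,-.140,.14],83.5)
```

```text
[612.  -99.2] [50.2 90.6] 0.6
yaw now 0.5 tilt [ 0.011 -0.003 -1.   ] j [-0.28  0.1   1.7   0.    1.33 -0.29] w 0.722 t 19.275
shift [   9. -182.   39.] turn -1.448
```

play_rows:
  plan:
    - [2,-40,8,-0.18,-0.6]
    - [4,-80,17,-0.36,-0.6]
    - [6,-120,26,-0.54,-0.6]
    - [9,-160,34,-0.72,-0.6]
    - [9,-182,39,-0.9,-0.6]
    - [9,-182,39,-1.08,-0.6]
    - [9,-182,39,-1.26,-0.6]
    - [9,-182,39,-1.448,-0.6]

```text
time: 20.27
tool_pos: [0.4299, -0.1391, 0.1337]
tool_rot: [0.706, 0.038, 0.706, -0.038]
contact_force: [-0.8, 0.6, 0.7]
gripper_width: 0.796
```

play_rows:
  plan:
    - [0,0,0,0,-0.6]
    - [0,0,0,0,-0.6]

```text
time: 20.52
tool_pos: [0.4299, -0.139, 0.1335]
tool_rot: [0.706, 0.041, 0.706, -0.041]
contact_force: [0.2, -0.6, -0.5]
gripper_width: 0.797
```

Run:
```python
from h import *
look(.4335,-.14,.006,.05,r=.05,name="w9.png")
rel([.4335,-.140,.003],83.5)
```

```text
[ 433.5 -139. ] [28.  63.9] 83.8
yaw now 83.3 tilt [ 0. -0. -1.] j [-0.48 -0.3   2.1  -0.    1.34 -1.93] w 0.8 t 20.575
shift [130.  -1.   4.] turn -0.003
```

View pics/w9.png

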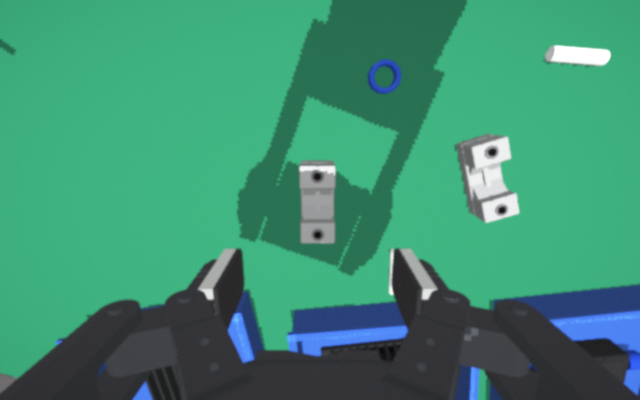

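The clamp is square between the fingers at (318,200). I'll go low and grip.

play_rows:
  plan:
    - [50,0,2,0,-0.6]
    - [95,0,4,0,-0.6]
    - [122,0,4,0,-0.6]
    - [130,0,4,0,-0.6]
    - [130,0,4,0,-0.6]
    - [130,0,4,0,1]
    - [130,0,4,0,1]
    - [130,0,4,0,1]

```text
time: 21.58
tool_pos: [0.435, -0.1401, 0.0049]
tool_rot: [0.707, 0.04, 0.705, -0.041]
contact_force: [-0.2, 1.2, 5.1]
gripper_width: 0.305
```

play_rows:
  plan:
    - [0,0,0,0,1]
    - [0,0,0,0,1]
    - [0,0,0,0,1]

```text
time: 21.95
tool_pos: [0.435, -0.1401, 0.0049]
tool_rot: [0.707, 0.04, 0.705, -0.041]
contact_force: [-0.6, 0.4, 6.2]
gripper_width: 0.299
```

play_rows:
  plan:
    - [-10,0,0,0,1]
    - [-50,0,0,0,1]
    - [-100,0,0,0,1]
    - [-130,0,0,0,1]
    - [-130,0,0,0,1]

```text
time: 22.58
tool_pos: [0.4356, -0.1404, 0.1367]
tool_rot: [0.708, 0.039, 0.704, -0.041]
contact_force: [0.4, -0.2, -2.4]
gripper_width: 0.304
```

Run:
```python
from h import *
c=np.array([.6205,.2887]);a=np.radians(2.5)
for y in(-.036,.036):
    p=c+np.array([[np.cos(a),-np.sin(a)],[np.sin(a),np.cos(a)]])@[-.035,y]; print(p)
    rel([*p,.135],92.5)
f=manip.grab_frame("wrist");save("w10.png",f["img"])
```

```text
[0.58710361 0.25120759]
yaw now 83.5 tilt [ 0.006 -0.003 -1.   ] j [-0.47 -0.29  2.09 -0.    1.34 -1.93] w 0.304 t 22.575
shift [  1. 406. 106.] turn -0.158
[0.58396301 0.32313906]
yaw now 83.5 tilt [ 0.006 -0.003 -1.   ] j [-0.47 -0.29  2.09 -0.    1.34 -1.93] w 0.304 t 22.575
shift [  1. 477.  95.] turn -0.158
```

View pics/w10.png

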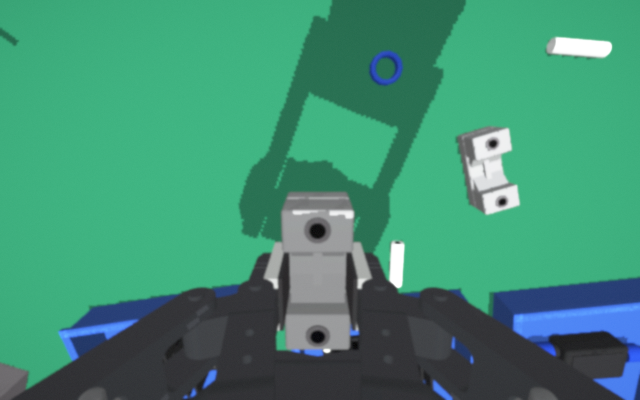

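play_rows:
  plan:
    - [0,50,10,0,1]
    - [0,110,22,-0.03,1]
    - [0,170,34,-0.06,1]
    - [0,230,46,-0.09,1]
    - [1,290,58,-0.12,1]
    - [1,350,70,-0.158,1]
    - [1,410,82,-0.158,1]
    - [1,450,90,-0.158,1]

```text
time: 23.62
tool_pos: [0.5733, 0.2994, 0.129]
tool_rot: [0.705, -0.017, 0.708, 0.016]
contact_force: [0.7, 0.2, -0.5]
gripper_width: 0.305
```

play_rows:
  plan:
    - [0,27,5,0,1]
    - [0,27,5,0,1]
    - [0,27,5,0,1]

```text
time: 24.0
tool_pos: [0.5773, 0.3235, 0.1302]
tool_rot: [0.706, -0.016, 0.708, 0.015]
contact_force: [0.2, -0.8, -0.3]
gripper_width: 0.301
```

Run:
```python
from h import *
f=manip.grab_frame("wrist");save("w11.png",f["img"]);P=world(f)
b=f["img"].astype(int);m=(b[...,2]>110)&(b[...,0]<90)&(P[...,2]>.035)&(P[...,2]<.046)&(abs(P[...,1]-.29)<.1)&(P[...,0]>.5)
q=P[m];print(m.sum(),cv2.minAreaRect((q[:,:2]*1000).astype(np.float32)),np.percentile(q[:,0],[1,99]),np.percentile(q[:,1],[1,99]))
rel([.584,.323,.0085],92.5)
```

```text
2808 ((621.152099609375, 289.11279296875), (187.12936401367188, 167.47857666015625), 4.364809513092041) [0.52376093 0.7093314 ] [0.20135789 0.37067305]
yaw now 92.5 tilt [-0.002 -0.001 -1.   ] j [ 0.4   0.22  1.61 -0.    1.32 -1.22] w 0.304 t 24.05
shift [122.  -0.   7.] turn -0.001
```

View pics/w11.png

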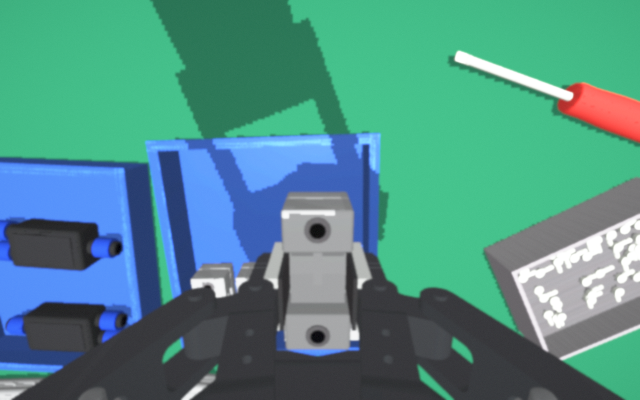

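The clamp is held level. The tray has about 4° of yaw (right wall at x≈370, stock at lower left), and I'll place it at y ≈ +34 mm with a narrow release.

play_rows:
  plan:
    - [40,-3,6,-0.03,1]
    - [80,-3,6,-0.03,1]
    - [105,-3,6,-0.03,1]
    - [115,-3,6,-0.03,1]
    - [121,-3,6,-0.03,1]
    - [121,-3,6,-0.03,1]
    - [121,-3,6,-0.03,1]
    - [121,-3,6,-0.03,1]

```text
time: 25.05
tool_pos: [0.5852, 0.3221, 0.0124]
tool_rot: [0.707, -0.026, 0.706, 0.026]
contact_force: [-0.1, 0.5, -0.9]
gripper_width: 0.304
```

play_rows:
  plan:
    - [0,0,0,0,0.3]
    - [0,0,0,0,0.1]
    - [0,0,0,0,0.1]
    - [0,0,0,0,0.1]
    - [-10,0,0,0,0.1]
    - [-50,0,0,0,0.1]
    - [-100,0,0,0,0.1]
    - [-130,0,0,0,0.1]

```text
time: 26.05
tool_pos: [0.5859, 0.3224, 0.1457]
tool_rot: [0.708, -0.025, 0.705, 0.027]
contact_force: [0.7, -0.3, -0.2]
gripper_width: 0.449
```

Run:
```python
from h import *
look(.5835,.32,.012,.06,r=.045)
rel([.4305,.0015,.14],100.7)
```

```text
[583.5 322.6] [64.  27.8] 5.0
yaw now 94.2 tilt [ 0.01   0.004 -1.   ] j [ 0.39  0.21  1.58  0.    1.34 -1.25] w 0.451 t 26.1
shift [   7. -309. -181.] turn -0.113
```

play_rows:
  plan:
    - [1,-45,-27,-0.02,0.1]
    - [2,-95,-56,-0.04,-0.6]
    - [3,-145,-85,-0.06,-0.6]
    - [4,-195,-114,-0.08,-0.6]
    - [5,-245,-143,-0.1,-0.6]
    - [7,-290,-170,-0.113,-0.6]
    - [7,-309,-181,-0.113,-0.6]
    - [7,-309,-181,-0.113,-0.6]

```text
time: 27.1
tool_pos: [0.4265, -0.0006, 0.1347]
tool_rot: [0.705, -0.065, 0.704, 0.065]
contact_force: [0.1, 0.4, -1.1]
gripper_width: 0.8
```

play_rows:
  plan:
    - [0,0,0,0,-0.6]
    - [0,0,0,0,-0.6]

```text
time: 27.35
tool_pos: [0.4272, 0.0011, 0.1344]
tool_rot: [0.704, -0.066, 0.704, 0.066]
contact_force: [0.6, -0.7, -0.6]
gripper_width: 0.801
```

Run:
```python
from h import *
look(.4305,.0015,.006,.05,r=.05)
rel([.4305,.0015,.003],100.7)
```

```text
[429.8   1.2] [63.7 27.9] 10.4
yaw now 100.8 tilt [-0.  0. -1.] j [-0.17 -0.37  2.16  0.    1.36 -1.93] w 0.799 t 27.4
shift [131.  -0.   3.] turn 0.001
```

play_rows:
  plan:
    - [50,0,2,0,-0.6]
    - [95,0,3,0,-0.6]
    - [122,0,3,0,-0.6]
    - [131,0,3,0,-0.6]
    - [131,0,3,0,-0.6]
    - [131,0,3,0,1]
    - [131,0,3,0,1]
    - [131,0,3,0,1]

```text
time: 28.4
tool_pos: [0.431, 0.0006, 0.0049]
tool_rot: [0.705, -0.066, 0.703, 0.066]
contact_force: [-1.0, -0.7, 6.0]
gripper_width: 0.303
```

play_rows:
  plan:
    - [0,0,0,0,1]
    - [0,0,0,0,1]
    - [0,0,0,0,1]

```text
time: 28.78
tool_pos: [0.4311, 0.0006, 0.0049]
tool_rot: [0.705, -0.066, 0.703, 0.066]
contact_force: [-1.3, 1.0, 6.4]
gripper_width: 0.305
```

play_rows:
  plan:
    - [-10,0,0,0,1]
    - [-50,0,0,0,1]
    - [-100,0,0,0,1]
    - [-130,0,0,0,1]
    - [-130,0,0,0,1]

```text
time: 29.4
tool_pos: [0.4316, 0.0005, 0.1366]
tool_rot: [0.706, -0.067, 0.702, 0.065]
contact_force: [0.4, -1.2, -1.1]
gripper_width: 0.301
```

Run:
```python
from h import *
rel([.5885,.251,.135],94.3)
```

```text
yaw now 100.7 tilt [ 0.007 -0.001 -1.   ] j [-0.17 -0.37  2.15 -0.    1.36 -1.93] w 0.301 t 29.4
shift [  2. 217. 201.] turn 0.112
```

play_rows:
  plan:
    - [0,35,32,0.02,1]
    - [0,72,66,0.04,1]
    - [1,108,100,0.06,1]
    - [1,145,134,0.08,1]
    - [2,182,168,0.1,1]
    - [2,217,201,0.112,1]
    - [2,217,201,0.112,1]
    - [2,217,201,0.112,1]

```text
time: 30.4
tool_pos: [0.5856, 0.2508, 0.1291]
tool_rot: [0.705, -0.027, 0.708, 0.026]
contact_force: [0.3, -0.7, -1.2]
gripper_width: 0.302
```

play_rows:
  plan:
    - [0,0,0,0,1]
    - [0,0,0,0,1]

```text
time: 30.65
tool_pos: [0.5866, 0.2505, 0.1313]
tool_rot: [0.707, -0.026, 0.707, 0.026]
contact_force: [0.4, -0.6, -0.9]
gripper_width: 0.305
```

Run:
```python
from h import *
rel([.5885,.251,.007],94.3)
f=manip.grab_frame("wrist");save("w12.png",f["img"])
```

```text
yaw now 94.2 tilt [-0. -0. -1.] j [ 0.29  0.16  1.67 -0.    1.31 -1.36] w 0.305 t 30.65
shift [124.   0.   2.] turn -0.001
```

View pics/w12.png

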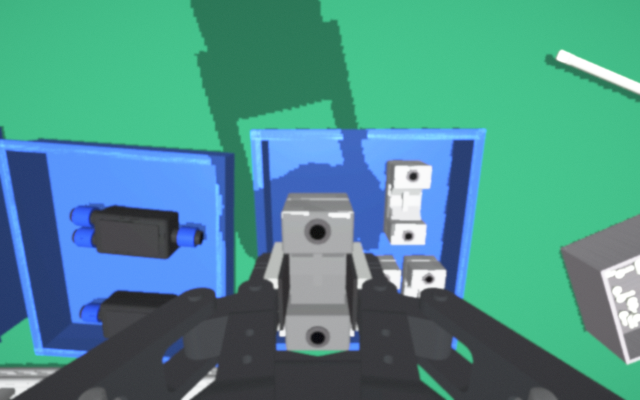

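The first clamp lies flat at (408,205), and the second is over its place beside it. I'll lower it.

play_rows:
  plan:
    - [40,0,1,0,1]
    - [80,0,1,0,1]
    - [105,0,1,0,1]
    - [117,0,1,0,1]
    - [123,0,1,0,1]
    - [123,0,1,0,1]
    - [123,0,1,0,1]
    - [123,0,1,0,1]

```text
time: 31.7
tool_pos: [0.5884, 0.2516, 0.009]
tool_rot: [0.707, -0.026, 0.706, 0.027]
contact_force: [-0.0, 0.1, -0.1]
gripper_width: 0.303
```

play_rows:
  plan:
    - [0,0,0,0,0.3]
    - [0,0,0,0,0.1]
    - [0,0,0,0,0.1]
    - [0,0,0,0,0.1]
    - [-10,0,0,0,0.1]
    - [-50,0,0,0,0.1]
    - [-100,0,0,0,0.1]
    - [-150,0,0,0,0.1]

```text
time: 32.7
tool_pos: [0.5878, 0.2515, 0.1605]
tool_rot: [0.707, -0.026, 0.706, 0.026]
contact_force: [-0.0, 0.1, -0.7]
gripper_width: 0.451
```

play_rows:
  plan:
    - [-20,0,-50,0,0]
    - [-40,0,-110,0,0]
    - [-60,0,-170,0,0]
    - [-60,0,-200,0,0]
    - [-60,0,-200,0,0]
    - [-60,0,-200,0,0]

```text
time: 33.45
tool_pos: [0.389, 0.2366, 0.2189]
tool_rot: [0.707, -0.026, 0.706, 0.027]
contact_force: [0.4, -0.2, 0.2]
gripper_width: 0.498
```

Run:
```python
from h import *
f=manip.grab_frame("top");P=world(f);print(manip.state()["tool_pos"])
save("top1.png",cv2.resize(f["img"][70:250,110:450],None,fx=2.3,fy=2.3,interpolation=cv2.INTER_CUBIC))
for n,x,y,h in(("split",.627,.1,.026),("short",.587,-.295,.036),("long",.612,-.099,.036),("cA",.5835,.322,.03),("cB",.588,.251,.03)):
    m=(P[...,2]>.017)&(abs(P[...,0]-x)<.038)&(abs(P[...,1]-y)<.04)
    print(n,np.round(np.nanpercentile(P[...,2][m],[50,90,98]),4),"expect top",h+.004)
```

```text
[0.38917931 0.2365441  0.21859952]
split [0.0304 0.0335 0.0346] expect top 0.03
short [0.0323 0.0422 0.0436] expect top 0.039999999999999994
long [0.023  0.0424 0.0442] expect top 0.039999999999999994
cA [0.0323 0.0371 0.0388] expect top 0.034
cB [0.0329 0.0374 0.0403] expect top 0.034
```

View pics/top1.png

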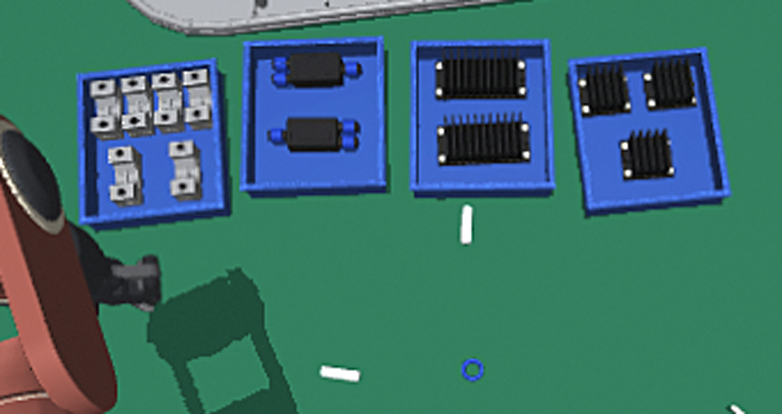

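All five parts lie flat in their own trays, aligned with the stock and on bare floor, and the arm is clear. I'm handing in.

```bash
python3 -c "
from h import *
print(manip.job_done(), manip.state()['time'])"
```

```text
the job is handed in; nothing more can be done
the job is handed in; nothing more can be done
```

I put all five parts back in their own trays and handed the job in after about 33.5 s of robot time; the hand-in gives no verdict.

**Final check:** the last top picture shows the splitter, the short module, the long module and both clamps each in the tray of its own kind. They lie flat on bare floor in line with the stock, and the arm is clear of everything. The turquoise and yellow look-alikes were not touched.

**Measured tops:** splitter, modules and clamps read from about 2 to 6 mm above the expected height at the extreme points. The same top-camera excess showed for the parts on the bare bench, so I read it as camera noise, not a part lying on something.

**Setting down:** the splitter and the first clamp were let go roughly 3 to 6 mm above the tray floor, and the other three within about 2 mm. That is well under the 25 mm limit. No reading of the tool's contact force exceeded about 7 N.

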